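Change the packing table over to its stand-by feed

TASK

Change the packing table over from its duty feed to its stand-by feed: first switch the blue lever off (fully over to its red dot), and only then switch the orange lever on (fully over to its green dot). The two must never be on together, and nothing else on the table is to be shifted or knocked over.

Things in the scene. Friction and masses are not known exactly. Their poses are not given: they have to be found in the camera images.
- blue_box: Duty feed: fixed light-grey switch console with one blue lever, 140 deep (x) x 120 wide (y) x 178 high. Origin: centre of its underside; x points to its back, y to its left, z up; its front (-x) faces the robot roughly. From a 40 mm high front edge at x -70 its face slopes back and up at 28 degrees to x +45, z 101 mm, then lies level.
- blue_box_hood (a point): middle of the front edge of that console's level drip hood (console frame x -3, y 0, z 170 to 178 mm); the hood runs back from here over the full width to a back plate and covers the lever's upper part, so a tool pointing straight down cannot get in: come along the face's normal, tilted about 28 degrees. Front and sides below it are open.
- blue_box_hinge (a point): pivot of the blue lever on the sloping face, in the console's frame at x -39, y 0, z 56 mm; the pivot axis is the face's normal (-0.469, 0, 0.883).
- blue_box_grip (a point): middle of the blue lever's arm, moves with it: 55 mm from the pivot axis and 25 mm out from the face. The arm is 14 mm wide, 80 mm long from the pivot axis, and stands 12 to 38 mm out from the face; its outer 30 mm are bare steel; round hub 38 mm in diameter.
- blue_box_lever (a joint): angle of the blue lever, rad: 0 = OFF (leans 35 degrees to the console's left, +y, from straight up the slope, to the red dot), 1.22 = ON (leans 35 degrees to the right, to the green dot). Its weighted steel end makes it drop to the nearer end once well past the middle (0.61) and stay there; about 2 N sideways at the arm moves it.
- orange_box: Stand-by feed: fixed light-grey switch console with one orange lever, 140 deep (x) x 120 wide (y) x 178 high. Origin: centre of its underside; x points to its back, y to its left, z up; its front (-x) faces the robot roughly. From a 40 mm high front edge at x -70 its face slopes back and up at 28 degrees to x +45, z 101 mm, then lies level.
- orange_box_hood (a point): middle of the front edge of that console's level drip hood (console frame x -3, y 0, z 170 to 178 mm); the hood runs back from here over the full width to a back plate and covers the lever's upper part, so a tool pointing straight down cannot get in: come along the face's normal, tilted about 28 degrees. Front and sides below it are open.
- orange_box_hinge (a point): pivot of the orange lever on the sloping face, in the console's frame at x -39, y 0, z 56 mm; the pivot axis is the face's normal (-0.469, 0, 0.883).
- orange_box_grip (a point): middle of the orange lever's arm, moves with it: 55 mm from the pivot axis and 25 mm out from the face. The arm is 14 mm wide, 80 mm long from the pivot axis, and stands 12 to 38 mm out from the face; its outer 30 mm are bare steel; round hub 38 mm in diameter.
- orange_box_lever (a joint): angle of the orange lever, rad: 0 = OFF (leans 35 degrees to the console's left, +y, from straight up the slope, to the red dot), 1.22 = ON (leans 35 degrees to the right, to the green dot). Its weighted steel end makes it drop to the nearer end once well past the middle (0.61) and stay there; about 2 N sideways at the arm moves it.
- spray_can: white and yellow spray can, 62 mm across, 220 high, standing; origin under its centre; bystander
- kidney_dish: white kidney dish 56 x 148 x 33; origin under its centre; bystander
- timer: white kitchen-type timer 60 x 62 x 20, lying; origin under its centre; bystander
- pump_bottle: white and blue pump bottle 62 x 81 x 198, standing; origin under its centre; bystander

How it is judged:
On the way, in this order (a step that is already met when the one before it is completed fails the run):
1. the blue lever is off while the orange lever is still off (value of joint blue_box_lever below 0.15 rad and value of joint orange_box_lever below 0.4 rad), for 0.2 s.
2. the orange lever is on while the blue lever is off (value of joint orange_box_lever above 1.07 rad and value of joint blue_box_lever below 0.15 rad), for 0.2 s.
At the end, for the whole second after the job is handed in: The blue lever rests at its off end (joint below 0.15 rad), the orange lever at its on end (joint above 1.07 rad), and spray can, kidney dish, timer and pump bottle stand within 30 mm of where they were (all of step 2 and distance of each of spray_can, kidney_dish, timer, pump_bottle from where it was at the start of the episode below 0.03 m); the robot touches nothing.
It fails at once if both levers on together (both past the middle towards green) (value of joint each of blue_box_lever, orange_box_lever above 0.61 rad).
It fails at once if the spray can is shifted more than 30 mm or tipped (distance of spray_can from where it was at the start of the episode above 0.03 m or angle between spray_can's own z axis and vertical above 0.5 rad).
It fails at once if the kidney dish is shifted more than 30 mm or tipped (distance of kidney_dish from where it was at the start of the episode above 0.03 m or angle between kidney_dish's own z axis and vertical above 0.5 rad).
It fails at once if the timer is shifted more than 30 mm or tipped (distance of timer from where it was at the start of the episode above 0.03 m or angle between timer's own z axis and vertical above 0.5 rad).
It fails at once if the pump bottle is shifted more than 30 mm or tipped (distance of pump_bottle from where it was at the start of the episode above 0.03 m or angle between pump_bottle's own z axis and vertical above 0.5 rad).
It also fails if it takes over 58 s, if anything falls off the work surface, if the arm or the gripper's body presses on something with over 40 N, if the wrist force passes 120 N, or if a joint passes its speed limit or range.

ROBOT

A 7-joint arm with a two-finger parallel gripper is mounted at the origin on a cart in front of the work surface, level with it; the furniture and walls round the work are solid. World frame = base frame: x ahead of the robot, y to its left, z up, the work surface at z = 0. Lengths are in m, angles in rad, forces in N, time in s.
With the tool pointing down it reaches from about 0.4 to 0.85 m from the base axis. Payload 6.9 kg.
Tool frame: the origin (TCP) lies between the finger pads, 19 mm behind the fingertips; this is the grasp point; z points along the fingers, y is the line along which they close (so a half turn about z gives the same grasp; the last joint's range is limited). The gripper opens to 85 mm and grips with 20 to 120 N. Pads are 22 mm wide; open, the fingers measure 114 mm over their backs; the gripper's body (76 mm by 85 mm) begins 54 mm behind the grasp point. The pads swing forward as they close: fully open they stand 13 mm farther back than shut.
Start: joints at [1.425, 0.507, -0.238, 1.5, 0.126, 1.149, -0.155], TCP at [0.155, -0.605, 0.25] pointing down, gripper open.
Joint ranges: [-3.08, 3.08], [-0.24, 2.05], [-1.43, 1.35], [0, 2.5], [-1.52, 4.66], [0.17, 1.96], [-2.89, 2.89]. Speed limits (rad/s): [2.39, 2.39, 3.14, 3.14, 3.14, 3.14, 3.14].

INTERFACE

Orientations are given as [roll, pitch, yaw] about the fixed x, y, z axes, in that order (R = Rz(yaw) Ry(pitch) Rx(roll)).
In Python, from plant import manip gives the robot as it stands.
- The arm moves only by the tool move_arm, never from a script. Its argument "series" is a list of rows, each an object with "xyz": the shift along the tool's x, y, z in cm, a list of three; "yaw": the turn about the tool's z in degrees. In form: [{"xyz": [x, y, z], "yaw": yaw}, ...]. A call has 1 to 10 rows; each row is the pose to reach, as a shift and turn from the pose commanded when the call began, along the tool's axes at that moment; what a row does not reach only later rows make up. A row lasts 1/12 s, in which the tool goes at most 41.7 mm and 7.16 degrees, less where a joint would pass 70% of its speed; a pose out of reach is approached as far as the arm can. A call with a gripper value outside its range is refused whole. "gripper" is the opening, from 0 (shut) to 1 (fully open), set as the call begins (left out, the last holds). The fingers move at their own pace and stop on an object; "force" is the grip in N (left out, the last holds). Time passes only in rows, so rows that repeat a pose let the fingers close. It gives the time, the measured TCP pose, the force, the opening and the grip force at its end, in the units of the state.
- manip.read_state(): the state, without advancing time (a new reading comes with each control period).
- manip.grab_frame(name): name is "scene" or "top" or "wrist"; returns a dict with "image" (480x640x3 uint8, red, green, blue), "vfov" (degrees; the focal length in pixels is half the picture's height over the tangent of half this angle, whatever the lens; pixels are square), "cx", "cy" (the principal point, pixels), "camera_from_world" (4x4, takes a point from world to camera coordinates); the wrist camera has in their place "T_tool_cam" (4x4, takes a point from camera to tool coordinates, whose origin is the TCP and whose axes are the flange's). Camera axes: x right, y down, z forward; pixel columns grow to the right and rows downward; lengths in m; the calibration is good to about 2 mm. A picture is of the moment at which its call begins: read the wrist's pose just before it. There is no depth.
- manip.hand_in(): hands the job in; it is judged then, once.
The state is a dict: "clock": time; "joints": joint angles; "joint_vel": joint speeds; "effort": joint torques, N m; "eef_pos": TCP position; "tcp_rot": TCP orientation; "force": force on the tool from outside, world axes, zero at the start; "torque": the same for the moment, N m; "finger_gap": opening from 0.0 (shut) to 1.0 (fully open); "grip_force": force on a finger pad.
Only numpy, scipy, OpenCV 4.12 (cv2) and the standard library are available. Lean on these libraries where they do the work, as an engineer would, in place of code of your own. Each camera call takes 0.05 s, during which the arm holds its last target. There are 200 camera calls.

## Working session

There is one attempt and no reset: what is moved stays moved. The work goes in short steps, Python scripts to look and compute and a tool call to move; the robot and the scene stay as the last step left them, time stands still between calls to the robot, and variables do not carry over. Pictures are saved under pics/ and viewed, at most 10 in all, crops included, and the job is handed in when it is done.

Besides the shell and the picture viewer there is one more tool, called after "Call:" by a JSON object that holds its "fn" and its "kwargs", one argument or row to a line. move_arm: Moves the arm, as the interface text tells. Its arguments: {"type":"object","properties":{"series":{"type":"array"},"gripper":{"type":"number"},"force":{"type":"number"}},"required":["series"]}

```bash
mkdir -p pics; ls; python3 - <<'E'
from plant import manip
import cv2,numpy as np,pickle
d={}
for n in ("scene","top","wrist"):
    f=manip.grab_frame(n); d[n]=f
    cv2.imwrite(f"pics/{n}0.png",f["image"][:,:,::-1])
    print(n,{k:np.round(v,3).tolist() for k,v in f.items() if k!="image"})
pickle.dump(d,open("f0.pkl","wb"))
s=manip.read_state();print(s)
E
```

```text
pics
scene {'vfov': 46.361, 'cx': 324.39, 'cy': 236.888, 'camera_from_world': [[-0.763, -0.647, 0.006, 0.562], [-0.496, 0.579, -0.648, 0.246], [0.416, -0.497, -0.762, 1.029], [0.0, 0.0, 0.0, 1.0]]}
top {'vfov': 53.459, 'cx': 313.105, 'cy': 236.671, 'camera_from_world': [[0.008, -0.999, -0.032, 0.199], [-0.987, -0.003, -0.162, 0.602], [0.162, 0.033, -0.986, 0.937], [0.0, 0.0, 0.0, 1.0]]}
wrist {'vfov': 69.151, 'cx': 320.031, 'cy': 246.142, 'T_tool_cam': [[-0.001, -0.949, -0.316, 0.082], [1.0, -0.001, -0.001, 0.0], [0.001, -0.316, 0.949, -0.124], [0.0, 0.0, 0.0, 1.0]]}
{'clock': 0.15, 'joints': array([ 1.42548083,  0.50809464, -0.23758576,  1.50089426,  0.12570852,
        1.14887488, -0.15480915]), 'joint_vel': array([ 0.00135616, -0.00245516, -0.00075898, -0.00300264,  0.00041495,
        0.00082697, -0.00055817]), 'effort': array([-2.46156698e-03, -6.21013427e+01, -2.18956009e+00, -2.49836576e+01,
        1.25425105e-02,  9.17211757e-03,  5.68113364e-05]), 'eef_pos': array([ 0.15499448, -0.60512166,  0.24936513]), 'tcp_rot': array([-3.14031118e+00,  9.28493936e-06,  2.50853118e-01]), 'force': array([-0.17990533,  0.20133368, -0.46034676]), 'torque': array([-0.08775359,  0.0313172 , -0.04073647]), 'grip_force': 0.0, 'finger_gap': 1.0034736291766284}
```

View pics/scene0.png

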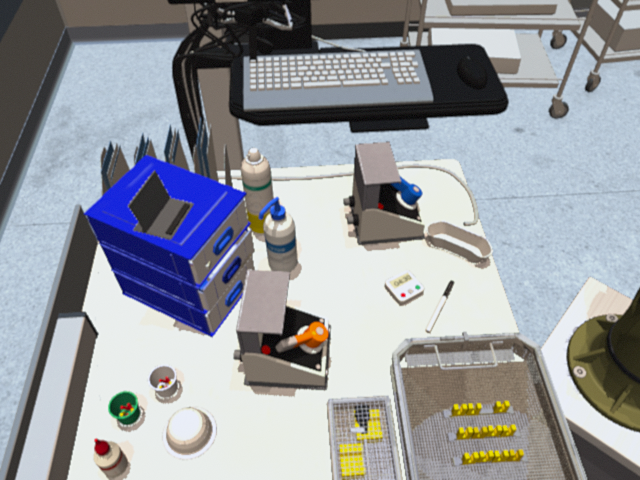

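View pics/top0.png

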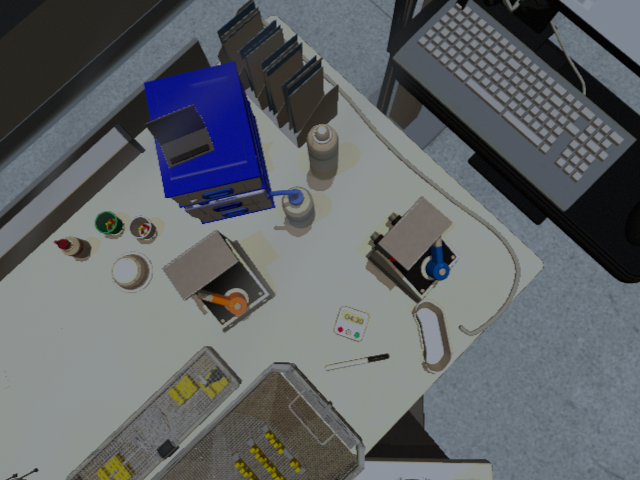

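The consoles sit at about (235,290) for orange and (415,250) for blue in the top view. The orange lever leans to its red (left) side and the blue one to its right. I'll enlarge both to pick corners.

```bash
python3 - <<'E'
import cv2,numpy as np,pickle
d=pickle.load(open("f0.pkl","rb"))
def crop(n,x,y): return cv2.resize(d[n]["image"][y:y+100,x:x+133],(400,300),interpolation=cv2.INTER_CUBIC)
m=np.vstack([np.hstack([crop("top",350,195),crop("top",155,228)]),np.hstack([crop("scene",335,140),crop("scene",222,280)])])
cv2.imwrite("pics/m.png",m[:,:,::-1])
for n in("top","scene"):
    h=cv2.cvtColor(d[n]["image"],cv2.COLOR_RGB2HSV)
    for c,lo,hi in(("blue",(100,150,80),(115,255,255)),("orange",(5,170,120),(18,255,255))):
        k=cv2.inRange(h,lo,hi); q,_,s,ce=cv2.connectedComponentsWithStats(k)
        for i in range(1,q):
            if s[i,4]>40: print(n,c,s[i],ce[i].round(1))
E
```

```text
top blue [203 188  28   8  69] [216.2 191.1]
top blue [269 190  32   6 102] [283.6 192.2]
top blue [222 208  24   8  67] [233.8 211.5]
top blue [433 247  16  33 276] [439.9 265.2]
top orange [212 295  34  19 303] [230.7 302.9]
scene blue [392 178  30  26 342] [407.1 191.3]
scene blue [259 198  26  22 288] [273.6 209.8]
scene blue [213 227  20  28 258] [222.7 240.1]
scene blue [268 243  23   9  64] [281.8 246.7]
scene blue [225 281  17  25 177] [233.3 293.3]
scene orange [295 322  34  26 439] [312.7 335. ]
```

View pics/m.png

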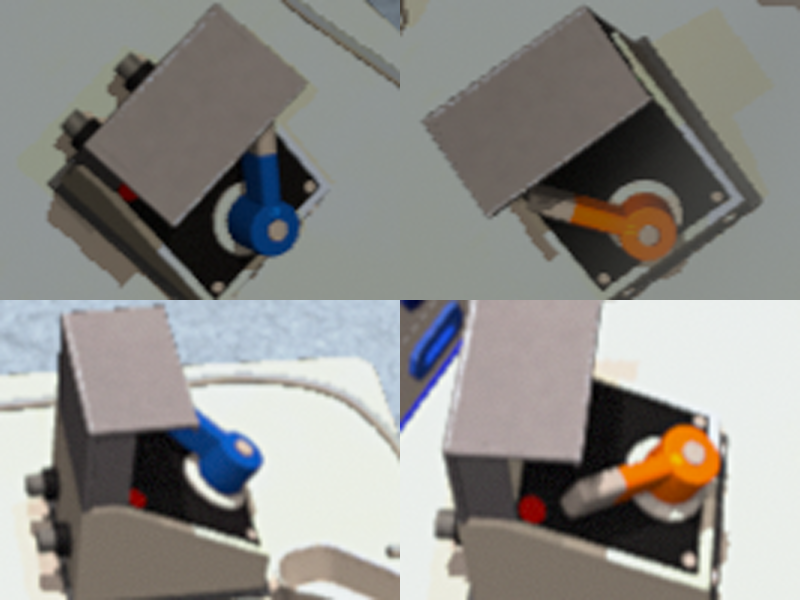

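Hood corners, cap centres and dots are clear in all four crops. Next step: triangulate them and fit the console poses.

```bash
cat > h.py <<'E'
import numpy as np,pickle
def ray(f,u,v):
    F=240/np.tan(np.radians(f["vfov"])/2); T=f["camera_from_world"]; R=T[:3,:3]
    d=R.T@np.array([(u-f["cx"])/F,(v-f["cy"])/F,1]); return -R.T@T[:3,3], d/np.linalg.norm(d)
def tri(a,b):
    A=np.zeros((3,3));c=np.zeros(3);P=[a,b]
    for o,d in P: M=np.eye(3)-np.outer(d,d);A+=M;c+=M@o
    x=np.linalg.solve(A,c); return x,[np.linalg.norm(np.cross(x-o,d)) for o,d in P]
def plane(r,z): o,d=r; return o+d*(z-o[2])/d[2]
E
python3 - <<'E'
from h import *
d=pickle.load(open("f0.pkl","rb")); s=400/133
T={"blue":(350,195),"orange":(155,228)};S={"blue":(335,140),"orange":(222,280)}
pts={"blue":dict(FL=((178,223),(196,127)),FR=((308,82),(160,8)),BL=((88,147),(92,133)),BR=((217,4),(62,15)),cap=((279,231),(246,148)),red=((127,192),(137,197))),
"orange":dict(FL=((90,215),(183,160)),FR=((252,98),None),BL=((24,120),(47,155)),BR=((187,8),None),cap=((250,236),(294,153)))}
for c in pts:
    H={}
    for k,(t,q) in pts[c].items():
        rt=ray(d["top"],T[c][0]+t[0]/s-.5,T[c][1]+t[1]/3-.5)
        p=plane(rt,.178);H[k]=p
        if q:
            x,e=tri(rt,ray(d["scene"],S[c][0]+q[0]/s-.5,S[c][1]+q[1]/3-.5)); print(c,k,x.round(4),np.round(e,4),end=' ')
            if k=="cap":cap=x
        print("plane",p.round(4))
    l=H["FL"]-H["FR"]+H["BL"]-H["BR"]; l2=H["BL"]-H["FL"]+H["BR"]-H["FR"]
    yaw=np.arctan2(-l[0],l[1]); y2=np.arctan2(l2[1],l2[0]); print("yaw",np.degrees([yaw,y2]),np.linalg.norm(l)/2,np.linalg.norm(l2)/2)
    X=np.array([np.cos(yaw),np.sin(yaw),0]);m=(H["FL"]+H["FR"])/2
    o=m+X*.003;o[2]=0;print("origin from hood",o.round(4))
    Y=np.array([-X[1],X[0],0]);Z=np.array([0,0,1]);
    hinge=o-.039*X+.056*Z;n=-.469*X+.883*Z
    print("hinge",hinge.round(4),"cap-hinge in X,Y,Z",[round(float((cap-hinge)@a),4) for a in(X,Y,Z)])
E
```

```text
blue FL [0.5228 0.0258 0.1708] [0.0004 0.0004] plane [0.5224 0.0272 0.178 ]
blue FR [ 0.6088 -0.0532  0.1737] [0.0004 0.0004] plane [ 0.6077 -0.0523  0.178 ]
blue BL [0.5678 0.0792 0.1763] [0.0003 0.0003] plane [0.5678 0.0796 0.178 ]
blue BR [ 6.557e-01 -3.000e-04  1.757e-01] [0.0008 0.0008] plane [6.558e-01 5.000e-04 1.780e-01]
blue cap [ 0.5251 -0.0529  0.0908] [0.001 0.001] plane [ 0.518  -0.0318  0.178 ]
blue red [0.5489 0.0466 0.1031] [0.0008 0.0008] plane [0.5408 0.0569 0.178 ]
yaw [47.53907706 48.33128947] 0.11744333769082473 0.07034367526230063
origin from hood [ 0.5671 -0.0103  0.    ]
hinge [ 0.5407 -0.0391  0.056 ] cap-hinge in X,Y,Z [-0.0208, 0.0022, 0.0348]
orange FL [0.4648 0.4268 0.175 ] [0.0016 0.0016] plane [0.4662 0.4268 0.178 ]
plane [0.5366 0.3324 0.178 ]
orange BL [0.5215 0.4702 0.1738] [0.0018 0.0018] plane [0.5227 0.4698 0.178 ]
plane [0.5915 0.3739 0.178 ]
orange cap [0.4556 0.3473 0.0903] [0.0004 0.0004] plane [0.4545 0.3308 0.178 ]
yaw [36.18735136 37.19238585] 0.11790923879677967 0.06991829792368552
origin from hood [0.5038 0.3814 0.    ]
hinge [0.4723 0.3583 0.056 ] cap-hinge in X,Y,Z [-0.02, 0.0009, 0.0343]
```

Call:
{"fn": "move_arm", "kwargs": {
  "series": [
    {"xyz": [2.6,-1.9,-0.5],"yaw": -6.4},
    {"xyz": [5.2,-3.8,-1],"yaw": -12.8},
    {"xyz": [7.8,-5.7,-1.5],"yaw": -19.2},
    {"xyz": [10.4,-7.6,-2],"yaw": -25.6},
    {"xyz": [13,-9.5,-2.5],"yaw": -32},
    {"xyz": [15.6,-11.4,-3],"yaw": -38.4},
    {"xyz": [18.2,-13.3,-3.5],"yaw": -44.8},
    {"xyz": [20.8,-15.2,-4],"yaw": -51.2},
    {"xyz": [23.4,-17.1,-4.5],"yaw": -57.6},
    {"xyz": [26,-19,-5],"yaw": -64}
  ]
}}

```text
clock: 0.98
eef_pos: [0.3604, -0.3555, 0.3002]
tcp_rot: [-3.141, 0.0, 1.373]
force: [0.6, -0.5, 0.6]
finger_gap: 1.0
grip_force: 0.0
```

```bash
cat >> h.py <<'E'
from scipy.spatial.transform import Rotation as Ro
CON={"blue":(np.array([.5671,-.0103,0]),np.radians(47.9)),"orange":(np.array([.5038,.3814,0]),np.radians(36.6))}
def go(s,c,p):
    "shift (cm, tool axes) and yaw (deg) bringing the TCP to console-frame p with tool y along console x"
    o,a=CON[c]; w=o+Ro.from_euler("z",a).apply(p)
    R=Ro.from_euler("xyz",s["tcp_rot"]).as_matrix()
    d=R.T@(w-s["eef_pos"])*100
    cur=np.arctan2(R[1,1],R[0,1]); dy=-np.degrees((a-cur+np.pi)%(2*np.pi)-np.pi)
    here=Ro.from_euler("z",-a).apply(s["eef_pos"]-o)
    print(round(s["clock"],2),"world",s["eef_pos"].round(4),"console",here.round(4),"shift cm",d.round(2),"yaw",dy.round(1),"F",s["force"].round(1),"q",s["joints"].round(2))
E
python3 -c "
from plant import manip; from h import *
go(manip.read_state(),'blue',[-.072,-.065,.30])"
```

```text
0.98 world [ 0.3604 -0.3555  0.3002] console [-0.3947 -0.078   0.3002] shift cm [2.839e+01 1.539e+01 1.000e-02] yaw -59.2 F [ 0.6 -0.5  0.6] q [ 1.17  0.32 -0.6   1.72  0.19  1.17  0.32]
```

Call:
{"fn": "move_arm", "kwargs": {
  "series": [
    {"xyz": [2.8,1.5,0],"yaw": -5.9},
    {"xyz": [5.7,3.1,0],"yaw": -11.8},
    {"xyz": [8.5,4.6,0],"yaw": -17.8},
    {"xyz": [11.4,6.2,0],"yaw": -23.7},
    {"xyz": [14.2,7.7,0],"yaw": -29.6},
    {"xyz": [17,9.2,0],"yaw": -35.5},
    {"xyz": [19.9,10.8,0],"yaw": -41.4},
    {"xyz": [22.7,12.3,0],"yaw": -47.4},
    {"xyz": [25.6,13.9,0],"yaw": -53.3},
    {"xyz": [28.4,15.4,0],"yaw": -59.2}
  ]
}}

```text
clock: 1.82
eef_pos: [0.5687, -0.1085, 0.2998]
tcp_rot: [-3.141, -0.0, 2.406]
force: [0.2, -0.2, -0.2]
finger_gap: 0.997
grip_force: 0.0
```

```bash
python3 -c "
from plant import manip; from h import *; import cv2
go(manip.read_state(),'blue',[-.072,-.065,.19])
f=manip.grab_frame('scene')['image'][0:300,240:640]; t=manip.grab_frame('top')['image'][90:390,240:640]
cv2.imwrite('pics/a.png',np.hstack([f,t])[:,:,::-1])"
```

```text
1.82 world [ 0.5687 -0.1085  0.2998] console [-0.0718 -0.067   0.2998] shift cm [ 0.2  -0.02 10.98] yaw -0.1 F [ 0.2 -0.2 -0.2] q [ 0.69  0.5  -0.88  1.54  0.39  1.29  0.59]
```

View pics/a.png

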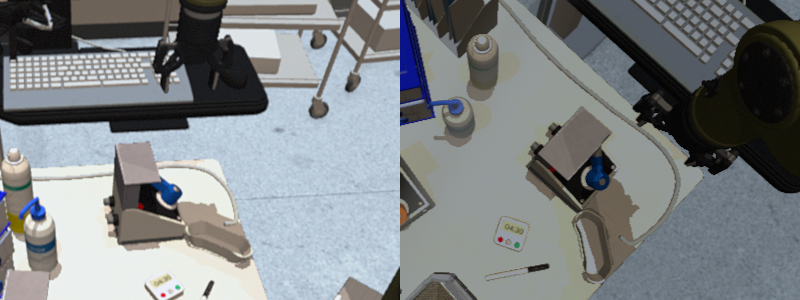

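Call:
{"fn": "move_arm", "kwargs": {
  "series": [
    {"xyz": [-2.3,0,0],"yaw": 0},
    {"xyz": [-2.3,0,3],"yaw": 0},
    {"xyz": [-2.3,0,6],"yaw": 0},
    {"xyz": [-2.3,0,9],"yaw": 0},
    {"xyz": [-2.3,0,12],"yaw": 0},
    {"xyz": [-2.3,0,15],"yaw": 0},
    {"xyz": [-2.3,0,17.5],"yaw": 0},
    {"xyz": [-2.3,0,19.5],"yaw": 0},
    {"xyz": [-2.3,0,19.5],"yaw": 0}
  ]
}}

```text
clock: 2.67
eef_pos: [0.582, -0.1262, 0.1008]
tcp_rot: [-3.137, -0.006, 2.4]
force: [-0.8, -1.0, 0.4]
finger_gap: 1.002
grip_force: 0.0
```

```bash
python3 -c "
from plant import manip; from h import *; import cv2
go(manip.read_state(),'blue',[-.072,-.065,.105])
f=manip.grab_frame('scene')['image'][100:250,320:520]; t=manip.grab_frame('top')['image'][170:320,360:560]
w=manip.grab_frame('wrist')['image']
r=lambda a:cv2.resize(a,(400,300),interpolation=cv2.INTER_CUBIC)
k=np.vstack([np.hstack([r(f),r(t)]),np.hstack([r(w),r(w)*0])])
cv2.imwrite('pics/b.png',k[:,:,::-1])"
```

```text
2.67 world [ 0.582  -0.1262  0.1008] console [-0.076  -0.0887  0.1008] shift cm [ 2.38  0.39 -0.41] yaw -0.4 F [-0.8 -1.   0.4] q [ 0.62  0.71 -0.75  1.76  0.59  0.92  0.44]
```

View pics/b.png

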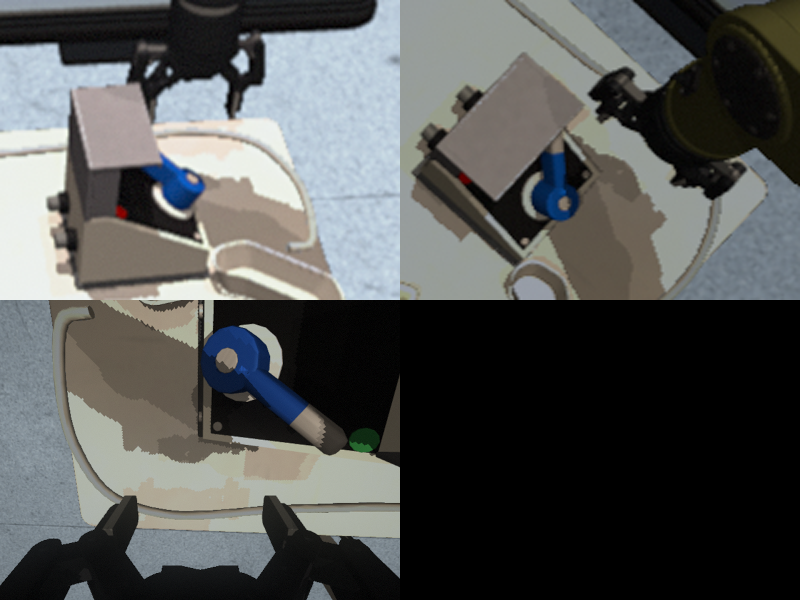

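Elbows bulge past the finger backs, so I keep the forward finger about 20 mm in front of the hood and push nearer the hub.

Call:
{"fn": "move_arm", "kwargs": {
  "series": [
    {"xyz": [0,-0.7,0.4],"yaw": 0},
    {"xyz": [1,-0.7,0.4],"yaw": 0},
    {"xyz": [2,-0.7,0.4],"yaw": 0},
    {"xyz": [3,-0.7,0.4],"yaw": 0},
    {"xyz": [3.5,-0.7,0.4],"yaw": 0},
    {"xyz": [3.5,-0.7,0.4],"yaw": 0},
    {"xyz": [3.5,-0.7,0.4],"yaw": 0},
    {"xyz": [3.5,-0.7,0.4],"yaw": 0}
  ]
}}

```text
clock: 3.48
eef_pos: [0.5547, -0.107, 0.1012]
tcp_rot: [3.141, 0.001, 2.401]
force: [0.3, 0.4, 0.3]
finger_gap: 0.995
grip_force: 0.0
```

```bash
python3 -c "
from plant import manip; from h import *; import cv2
go(manip.read_state(),'blue',[-.079,-.004,.101])
f=manip.grab_frame('scene')['image'][100:250,320:520]; t=manip.grab_frame('top')['image'][170:320,360:560]
w=manip.grab_frame('wrist')['image']
r=lambda a:cv2.resize(a,(400,300),interpolation=cv2.INTER_CUBIC)
k=np.vstack([np.hstack([r(f),r(t)]),np.hstack([r(w),r(w)*0])])
cv2.imwrite('pics/c.png',k[:,:,::-1])"
```

```text
3.48 world [ 0.5547 -0.107   0.1012] console [-0.08   -0.0556  0.1012] shift cm [5.16 0.07 0.02] yaw -0.3 F [0.3 0.4 0.3] q [ 0.62  0.67 -0.76  1.85  0.6   0.87  0.4 ]
```

View pics/c.png

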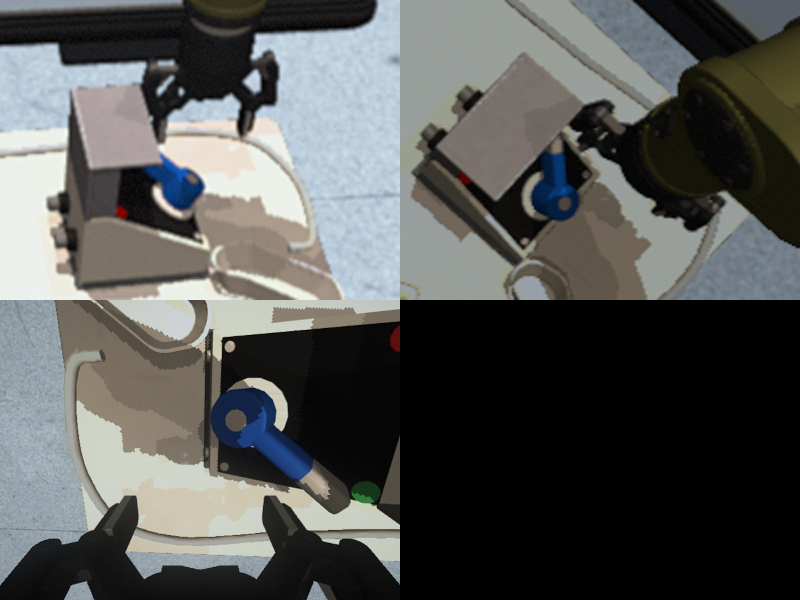

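Call:
{"fn": "move_arm", "kwargs": {
  "series": [
    {"xyz": [0.7,0,0],"yaw": 0},
    {"xyz": [1.4,0,0],"yaw": 0},
    {"xyz": [2,0,0],"yaw": 0},
    {"xyz": [2.5,0,0],"yaw": 0},
    {"xyz": [3,0,0],"yaw": 0},
    {"xyz": [3,0,0],"yaw": 0}
  ]
}}

```text
clock: 4.13
eef_pos: [0.5316, -0.0857, 0.1013]
tcp_rot: [3.141, 0.0, 2.402]
force: [0.5, -0.4, -0.3]
finger_gap: 0.997
grip_force: 0.3
```

```bash
python3 -c "
from plant import manip; from h import *; import cv2
go(manip.read_state(),'blue',[-.079,-.004,.101])
f=manip.grab_frame('scene')['image'][100:250,320:520]; 
w=manip.grab_frame('wrist')['image']
r=lambda a:cv2.resize(a,(400,300),interpolation=cv2.INTER_CUBIC)
cv2.imwrite('pics/d.png',np.hstack([r(f),r(w)])[:,:,::-1])"
```

```text
4.13 world [ 0.5316 -0.0857  0.1013] console [-0.0797 -0.0242  0.1013] shift cm [2.02 0.06 0.03] yaw -0.3 F [ 0.5 -0.4 -0.3] q [ 0.6   0.64 -0.76  1.91  0.59  0.83  0.35]
```

View pics/d.png

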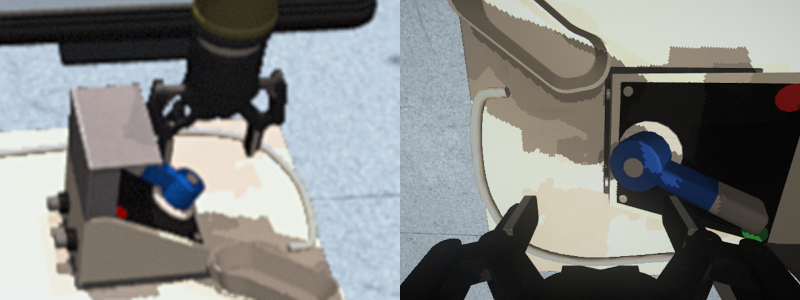

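The lever is moving and nothing presses on the hood, so I continue the sweep.

Call:
{"fn": "move_arm", "kwargs": {
  "series": [
    {"xyz": [0.5,0,0],"yaw": 0},
    {"xyz": [1,0,0],"yaw": 0},
    {"xyz": [1.5,0,0],"yaw": 0},
    {"xyz": [1.9,0,0],"yaw": 0},
    {"xyz": [2.2,0,0],"yaw": 0},
    {"xyz": [2.2,0,0],"yaw": 0},
    {"xyz": [2.2,0,0],"yaw": 0}
  ]
}}

```text
clock: 4.82
eef_pos: [0.5147, -0.0718, 0.1005]
tcp_rot: [-3.14, -0.002, 2.402]
force: [-0.5, -0.0, -0.4]
finger_gap: 0.998
grip_force: 0.0
```

```bash
python3 -c "
from plant import manip; from h import *; import cv2
go(manip.read_state(),'blue',[-.079,-.070,.101])
f=manip.grab_frame('scene')['image'][100:250,320:520]; 
w=manip.grab_frame('wrist')['image']
r=lambda a:cv2.resize(a,(400,300),interpolation=cv2.INTER_CUBIC)
cv2.imwrite('pics/e.png',np.hstack([r(f),r(w)])[:,:,::-1])"
```

```text
4.82 world [ 0.5147 -0.0718  0.1005] console [-0.0808 -0.0023  0.1005] shift cm [-6.77  0.21 -0.06] yaw -0.3 F [-0.5 -0.  -0.4] q [ 0.59  0.62 -0.76  1.96  0.59  0.8   0.32]
```

View pics/e.png

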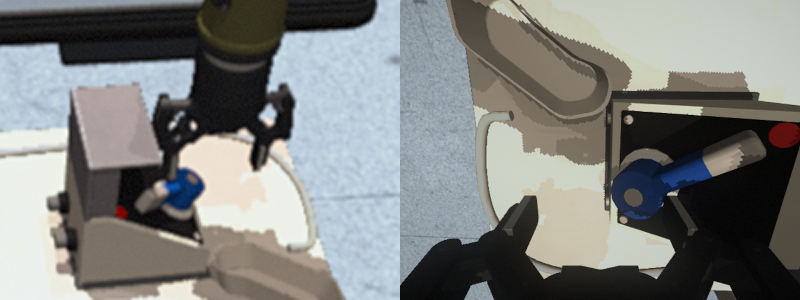

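```bash
python3 -c "
from plant import manip; from h import *
s=manip.read_state(); f=manip.grab_frame('wrist'); T=f['T_tool_cam'];F=240/np.tan(np.radians(f['vfov'])/2)
R=Ro.from_euler('xyz',s['tcp_rot']).as_matrix(); o,a=CON['blue']; C=Ro.from_euler('z',a).as_matrix()
n=np.array([-.469,0,.883]);hg=np.array([-.039,0,.056]); P=[]
for u,v in((233,197),(305,168),(345,150)):
    d=np.array([(u*1.6-f['cx'])/F,(v*1.6-f['cy'])/F,1]); d=C.T@R@T[:3,:3]@d; c=C.T@(R@T[:3,3]+s['eef_pos']-o)
    p=c+d*((hg+.038*n-c)@n)/(d@n)-hg; P.append([p@[.883,0,.469],p[1]]); print(np.round(P[-1],4))
P=np.array(P); print(np.degrees(np.arctan2(*(P[1:]-P[0])[:,::-1].T)))"
```

```text
[-0.0003  0.001 ]
[0.0416 0.0306]
[0.0587 0.0438]
[35.20391558 35.92425842]
```

Blue lever is at 35°, its OFF stop. Retracting, then on to orange.

Call:
{"fn": "move_arm", "kwargs": {
  "series": [
    {"xyz": [-1,-0.5,0],"yaw": 0},
    {"xyz": [-1,-0.5,-2.5],"yaw": 0},
    {"xyz": [-1,-0.5,-5.5],"yaw": 0},
    {"xyz": [-1,-0.5,-8.5],"yaw": 0},
    {"xyz": [-1,-0.5,-11.5],"yaw": 0},
    {"xyz": [-1,-0.5,-14.5],"yaw": 0},
    {"xyz": [-1,-0.5,-17.5],"yaw": 0},
    {"xyz": [-1,-0.5,-20],"yaw": 0},
    {"xyz": [-1,-0.5,-20],"yaw": 0},
    {"xyz": [-1,-0.5,-20],"yaw": 0}
  ]
}}

```text
clock: 5.8
eef_pos: [0.5205, -0.0831, 0.3021]
tcp_rot: [3.141, 0.002, 2.4]
force: [0.4, -0.9, -0.5]
finger_gap: 1.001
grip_force: 0.0
```

```bash
python3 -c "
from plant import manip; from h import *
go(manip.read_state(),'orange',[-.079,.075,.3])"
```

```text
5.8 world [ 0.5205 -0.0831  0.3021] console [-0.2635 -0.3829  0.3021] shift cm [41.47 26.77  0.15] yaw 10.9 F [ 0.4 -0.9 -0.5] q [ 0.73  0.41 -0.92  1.66  0.35  1.24  0.56]
```

Call:
{"fn": "move_arm", "kwargs": {
  "series": [
    {"xyz": [3,1.9,0],"yaw": 1},
    {"xyz": [6,3.9,0],"yaw": 2},
    {"xyz": [9,5.8,0],"yaw": 3},
    {"xyz": [12,7.7,0],"yaw": 4},
    {"xyz": [15,9.7,0],"yaw": 5},
    {"xyz": [18,11.6,0],"yaw": 6},
    {"xyz": [21,13.6,0],"yaw": 7},
    {"xyz": [24,15.5,0],"yaw": 8},
    {"xyz": [27,17.4,0],"yaw": 9},
    {"xyz": [30,19.4,0],"yaw": 10}
  ]
}}

```text
clock: 6.63
eef_pos: [0.4288, 0.2637, 0.2997]
tcp_rot: [-3.139, 0.0, 2.225]
force: [0.7, -1.1, -0.0]
finger_gap: 1.003
grip_force: 0.0
```

Call:
{"fn": "move_arm", "kwargs": {
  "series": [
    {"xyz": [2.9,1,0],"yaw": 0.5},
    {"xyz": [5.8,2.2,0],"yaw": 0.9},
    {"xyz": [8.7,3.5,0],"yaw": 0.9},
    {"xyz": [11,4.8,0],"yaw": 0.9},
    {"xyz": [12,5.3,0],"yaw": 0.9},
    {"xyz": [12,5.3,0],"yaw": 0.9},
    {"xyz": [12,5.3,0],"yaw": 0.9}
  ]
}}

```text
clock: 7.22
eef_pos: [0.3984, 0.3901, 0.2997]
tcp_rot: [-3.139, 0.001, 2.212]
force: [0.3, -0.1, 0.5]
finger_gap: 0.998
grip_force: 0.0
```

```bash
python3 -c "
from plant import manip; from h import *
go(manip.read_state(),'orange',[-.079,.065,.101])"
```

```text
7.22 world [0.3984 0.3901 0.2997] console [-0.0795  0.0699  0.2997] shift cm [-0.47  0.09 19.88] yaw 0.1 F [ 0.3 -0.1  0.5] q [-0.25  0.47 -0.9   1.59  0.38  1.27 -0.56]
```

Call:
{"fn": "move_arm", "kwargs": {
  "series": [
    {"xyz": [0,0,3],"yaw": 0},
    {"xyz": [0,0,6],"yaw": 0},
    {"xyz": [0,0,9],"yaw": 0},
    {"xyz": [0,0,12],"yaw": 0},
    {"xyz": [0,0,15],"yaw": 0},
    {"xyz": [0,0,17.5],"yaw": 0},
    {"xyz": [0,0,19],"yaw": 0},
    {"xyz": [0,0,19.9],"yaw": 0},
    {"xyz": [0,0,19.9],"yaw": 0},
    {"xyz": [0,0,19.9],"yaw": 0}
  ]
}}

```text
clock: 8.05
eef_pos: [0.3989, 0.3899, 0.1022]
tcp_rot: [-3.141, 0.0, 2.209]
force: [-0.5, 0.3, 0.6]
finger_gap: 0.998
grip_force: 0.0
```

```bash
python3 -c "
from plant import manip; from h import *
go(manip.read_state(),'orange',[-.079,.024,.101])"
```

```text
8.05 world [0.3989 0.3899 0.1022] console [-0.0791  0.0694  0.1022] shift cm [-4.54  0.01  0.12] yaw -0.0 F [-0.5  0.3  0.6] q [-0.34  0.66 -0.76  1.86  0.59  0.86 -0.76]
```

Call:
{"fn": "move_arm", "kwargs": {
  "series": [
    {"xyz": [-0.9,0,0.1],"yaw": 0},
    {"xyz": [-1.8,0,0.1],"yaw": 0},
    {"xyz": [-2.5,0,0.1],"yaw": 0},
    {"xyz": [-3.1,0,0.1],"yaw": 0},
    {"xyz": [-3.7,0,0.1],"yaw": 0},
    {"xyz": [-4.2,0,0.1],"yaw": 0},
    {"xyz": [-4.6,0,0.1],"yaw": 0},
    {"xyz": [-4.6,0,0.1],"yaw": 0}
  ]
}}

```text
clock: 8.72
eef_pos: [0.4266, 0.3529, 0.101]
tcp_rot: [-3.142, 0.001, 2.209]
force: [-0.3, -0.1, 0.9]
finger_gap: 0.999
grip_force: 0.3
```

Call:
{"fn": "move_arm", "kwargs": {
  "series": [
    {"xyz": [-0.5,0,0],"yaw": 0},
    {"xyz": [-1,0,0],"yaw": 0},
    {"xyz": [-1.4,0,0],"yaw": 0},
    {"xyz": [-1.8,0,0],"yaw": 0},
    {"xyz": [-2.2,0,0],"yaw": 0},
    {"xyz": [-2.2,0,0],"yaw": 0},
    {"xyz": [-2.2,0,0],"yaw": 0}
  ]
}}

```text
clock: 9.3
eef_pos: [0.4382, 0.3373, 0.1011]
tcp_rot: [3.141, -0.002, 2.212]
force: [-2.4, 5.9, 1.2]
finger_gap: 1.0
grip_force: 3.2
```

```bash
python3 -c "
from plant import manip; from h import *; import cv2
go(manip.read_state(),'orange',[-.079,.005,.101])
f=manip.grab_frame('scene')['image'][250:400,200:400]; 
w=manip.grab_frame('wrist')['image']
r=lambda a:cv2.resize(a,(400,300),interpolation=cv2.INTER_CUBIC)
cv2.imwrite('pics/f.png',np.hstack([r(f),r(w)])[:,:,::-1])"
```

```text
9.3 world [0.4382 0.3373 0.1011] console [-0.0789  0.0037  0.1011] shift cm [ 0.13 -0.01  0.01] yaw 0.1 F [-2.4  5.9  1.2] q [-0.22  0.66 -0.77  1.88  0.6   0.85 -0.65]
```

View pics/f.png

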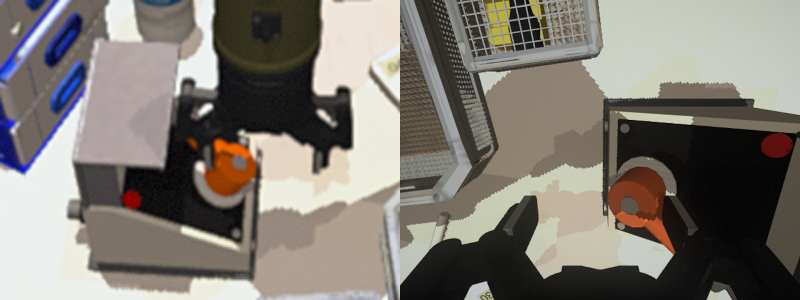

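The lever is over to the right, with about 6 N against the stop. I'll back off, lift clear and verify both levers.

Call:
{"fn": "move_arm", "kwargs": {
  "series": [
    {"xyz": [0.7,-0.3,0],"yaw": 0},
    {"xyz": [1.2,-0.5,0],"yaw": 0},
    {"xyz": [1.2,-0.5,-3],"yaw": 0},
    {"xyz": [1.2,-0.5,-6],"yaw": 0},
    {"xyz": [1.2,-0.5,-9],"yaw": 0},
    {"xyz": [1.2,-0.5,-12],"yaw": 0},
    {"xyz": [1.2,-0.5,-15],"yaw": 0},
    {"xyz": [1.2,-0.5,-17.5],"yaw": 0},
    {"xyz": [1.2,-0.5,-19],"yaw": 0},
    {"xyz": [1.2,-0.5,-19],"yaw": 0}
  ]
}}

```text
clock: 10.23
eef_pos: [0.4278, 0.3431, 0.2938]
tcp_rot: [3.139, 0.001, 2.21]
force: [0.7, 0.4, 0.7]
finger_gap: 1.0
grip_force: 0.0
```

```bash
python3 -c "
from plant import manip; from h import *; import cv2
go(manip.read_state(),'orange',[-.079,.005,.101])
f=manip.grab_frame('scene')['image'][130:400,200:500]; 
w=manip.grab_frame('wrist')['image']
r=lambda a:cv2.resize(a,(400,300),interpolation=cv2.INTER_CUBIC)
cv2.imwrite('pics/g.png',np.hstack([r(f),r(w)])[:,:,::-1])"
```

```text
10.23 world [0.4278 0.3431 0.2938] console [-0.0838  0.0146  0.2938] shift cm [-0.94  0.43 19.28] yaw 0.0 F [0.7 0.4 0.7] q [-0.13  0.45 -0.91  1.63  0.38  1.24 -0.48]
```

View pics/g.png

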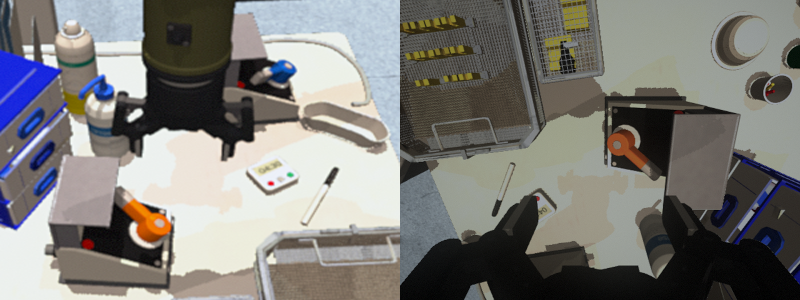

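```bash
python3 -c "
from plant import manip; from h import *; import cv2
s=manip.read_state(); f=manip.grab_frame('wrist'); T=f['T_tool_cam'];F=240/np.tan(np.radians(f['vfov'])/2)
R=Ro.from_euler('xyz',s['tcp_rot']).as_matrix(); o,a=CON['orange']; C=Ro.from_euler('z',a).as_matrix()
n=np.array([-.469,0,.883]);hg=np.array([-.039,0,.056]); P=[]
for u,v in((221,145),(243,165),(255,176)):
    d=np.array([(u*1.6-f['cx'])/F,(v*1.6-f['cy'])/F,1]); d=C.T@R@T[:3,:3]@d; c=C.T@(R@T[:3,3]+s['eef_pos']-o)
    p=c+d*((hg+.038*n-c)@n)/(d@n)-hg; P.append([p@[.883,0,.469],p[1]]); print(np.round(P[-1],4))
P=np.array(P); print(np.degrees(np.arctan2(*(P[1:]-P[0])[:,::-1].T)))"
```

```text
[0.0055 0.0014]
[ 0.0421 -0.0249]
[ 0.0613 -0.0389]
[-35.75426435 -35.84649337]
```

Orange is at its ON stop (-35°). Blue still looks off and the bystanders have not moved, so I hand in.

```bash
python3 -c "
from plant import manip; print(manip.hand_in())"
```

```text
the job is handed in; nothing more can be done
None
```

The blue lever was switched fully off first, then the orange lever fully on, each measured at its end stop (about 35°); by eye in the last picture the bystanders had not moved, and the job was handed in at about 10 s of the 58 s allowed, with no verdict returned.

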